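# Clear the used weighing bottle out of the reagent tray

## Task

The used weighing bottle, the little low one with a knobbed lid, has to go to the wash pail, but it stands at the back of the grey reagent tray behind and beside three tall bottles. Stand the three tall bottles on the black rubber mat, then lower the weighing bottle upright into the steel pail until you feel it touch the insert plate inside, and let go without dropping it; then put the three bottles back in the tray, each exactly where it stood. Keep everything upright, never let anything fall, and leave the mortar, the flask and the glass dish alone.

Things in the scene. Friction and masses are not known exactly. Their poses are not given: they have to be found in the camera images.
- amber_bottle: Tallest bottle, loose, brown glass, round, 50 mm diameter, 150 mm tall, 0.15-0.3 kg. Origin: centre of its underside, z up its axis. Straight sides to 106 mm up, shoulder narrowing to 26 mm diameter at 122 mm; black screw cap 30 mm diameter from 124 to 150 mm, to grip by. Starts in one of the tray's four places.
- stoppered_bottle: Middle tall bottle, loose, clear glass with greenish ground-glass stopper (fast), round, 50 mm diameter, 141 mm tall, 0.17-0.33 kg. Origin: centre of its underside, z up its axis. Straight sides to 102 mm up, shoulder and 30 mm collar up to 119 mm; round stopper head 26 mm diameter from 121 to 141 mm, to grip by. Starts in one of the tray's four places.
- poly_bottle: Shortest of the three tall bottles, loose, white plastic, round, 50 mm diameter, 132 mm tall, 0.11-0.22 kg. Origin: centre of its underside, z up its axis. Straight sides to 105 mm up, narrowing to 34 mm diameter at 110 mm; wide white ribbed screw cap 36 mm diameter from 110 to 132 mm, to grip by. Starts in one of the tray's four places.
- weighing_bottle: Low clear-glass weighing bottle, loose, round, 52 mm tall, 0.06-0.13 kg, lid fast. Origin: centre of its underside, z up. Dish 46 mm diameter to 26 mm up, lid flange 50 mm diameter to 35 mm up, lid knob 16 mm diameter from 35 to 52 mm, to grip by. Starts in the tray's far row; the tall bottles fill the three other places, leaving no room for a gripper to get down to the knob.
- tray: Fixed grey plastic tray, 162 x 162 mm, rim 22 mm high and 4 mm thick, inner floor 4 mm above the bench. Origin: centre of its underside; x (away from the robot, turned up to 0.35 rad) and y along its sides. Four standing places centred near x = +-30, y = +-30 mm, so about 10 mm is left between neighbouring bottles.
- mat: Fixed flat black rubber mat, 290 mm (its x) by 120 mm (its y), 3 mm thick: the side area for the three tall bottles. Origin: centre of its underside. It lies left or right of the tray.
- pail: Fixed open steel pail, opaque, 110 mm high, 158 mm outside diameter at the rim, 144 mm at the foot, wall 4 mm. Origin: centre of its underside. Inside, a rigid flat perforated insert plate spans it at a height that differs each time: top face 40 to 70 mm above the origin (70 to 40 mm below the rim). It stands on the other side of the tray from the mat.
- mortar: Bystander: white porcelain mortar with its pestle in it (one piece), 92 mm diameter, 55 mm high (pestle tip 85 mm), loose, beyond the tray. Origin: centre of its underside.
- flask: Bystander: clear conical flask, 80 mm diameter, 122 mm tall, loose, beyond the tray. Origin: centre of its underside.
- dish: Bystander: covered flat glass dish, 92 mm diameter, 18 mm high, loose, beyond the tray. Origin: centre of its underside.
Not all that is in view belongs to the job. Several things have the shape of the weighing_bottle; the one meant has the colours described above.

How it is judged:
On the way, in this order (a step that is already met when the one before it is completed fails the run):
1. the three tall bottles stand released and upright on the mat, the weighing bottle still in its place in the tray (x of amber_bottle in the frame of mat between -0.137 and 0.137 m and y of amber_bottle in the frame of mat between -0.052 and 0.052 m and z of each of amber_bottle, stoppered_bottle, poly_bottle in the frame of mat below 0.01 m and linear speed of each of amber_bottle, stoppered_bottle, poly_bottle below 0.02 m/s and contact force between each of amber_bottle, stoppered_bottle, poly_bottle and the fingers below 0.1 N and angle between each of amber_bottle, stoppered_bottle, poly_bottle's own z axis and vertical below 0.1 rad and x of stoppered_bottle in the frame of mat between -0.137 and 0.137 m and y of stoppered_bottle in the frame of mat between -0.052 and 0.052 m and x of poly_bottle in the frame of mat between -0.137 and 0.137 m and y of poly_bottle in the frame of mat between -0.052 and 0.052 m and distance of weighing_bottle from where it was at the start of the episode below 0.02 m), for 0.2 s.
2. the weighing bottle stands released and upright on the insert inside the pail, the three tall bottles still on the mat (horizontal distance between weighing_bottle and pail below 0.06 m and z of weighing_bottle in the frame of pail between 0.03 and 0.08 m and linear speed of each of weighing_bottle, amber_bottle, stoppered_bottle, poly_bottle below 0.02 m/s and contact force between each of weighing_bottle, amber_bottle, stoppered_bottle, poly_bottle and the fingers below 0.1 N and angle between each of weighing_bottle, amber_bottle, stoppered_bottle, poly_bottle's own z axis and vertical below 0.1 rad and x of amber_bottle in the frame of mat between -0.137 and 0.137 m and y of amber_bottle in the frame of mat between -0.052 and 0.052 m and z of each of amber_bottle, stoppered_bottle, poly_bottle in the frame of mat below 0.01 m and x of stoppered_bottle in the frame of mat between -0.137 and 0.137 m and y of stoppered_bottle in the frame of mat between -0.052 and 0.052 m and x of poly_bottle in the frame of mat between -0.137 and 0.137 m and y of poly_bottle in the frame of mat between -0.052 and 0.052 m), for 0.2 s.
At the end, for the whole second after the job is handed in: The weighing bottle stands upright (within 0.1 rad), released and at rest inside the pail, its underside at least 30 mm below the rim; each of the three tall bottles stands upright (within 0.1 rad), released and at rest in the tray within 15 mm of where it stood at the start (horizontal distance between weighing_bottle and pail below 0.06 m and z of weighing_bottle in the frame of pail between 0.03 and 0.08 m and linear speed of each of weighing_bottle, amber_bottle, stoppered_bottle, poly_bottle below 0.02 m/s and contact force between each of weighing_bottle, amber_bottle, stoppered_bottle, poly_bottle and the fingers below 0.1 N and angle between each of weighing_bottle, amber_bottle, stoppered_bottle, poly_bottle's own z axis and vertical below 0.1 rad and distance of each of amber_bottle, stoppered_bottle, poly_bottle from where it was at the start of the episode below 0.015 m); the robot touches nothing.
It fails at once if one of the four bottles falls or is flung (faster than 0.45 m/s with no finger on it) ((linear speed of amber_bottle above 0.45 m/s and contact force between amber_bottle and the fingers below 0.05 N) or (linear speed of stoppered_bottle above 0.45 m/s and contact force between stoppered_bottle and the fingers below 0.05 N) or (linear speed of poly_bottle above 0.45 m/s and contact force between poly_bottle and the fingers below 0.05 N) or (linear speed of weighing_bottle above 0.45 m/s and contact force between weighing_bottle and the fingers below 0.05 N)).
It fails at once if one of the four bottles is tipped by more than 0.5 rad (angle between any of amber_bottle, stoppered_bottle, poly_bottle, weighing_bottle's own z axis and vertical above 0.5 rad).
It fails at once if the mortar, the flask or the glass dish is shifted by more than 30 mm (distance of any of mortar, flask, dish from where it was at the start of the episode above 0.03 m).
It also fails if it takes over 141 s, if anything falls off the work surface, if the arm or the gripper's body presses on something with over 40 N, if the wrist force passes 120 N, or if a joint passes its speed limit or range.

## Robot

A 7-joint arm with a two-finger parallel gripper is mounted at the origin on the work surface. World frame = base frame: x ahead of the robot, y to its left, z up, the work surface at z = 0. Lengths are in m, angles in rad, forces in N, time in s.
With the tool pointing down it reaches from about 0.425 to 0.925 m from the base axis. Payload 6.8 kg.
Tool frame: the origin (TCP) lies where the fingers leave the gripper's body, on its centre line; the fingertips stand 73 mm ahead of it and the grasp point (between the pads) lies 54 mm ahead of it; z points along the fingers, y is the line along which they close (so a half turn about z gives the same grasp; the last joint's range is limited). The gripper opens to 85 mm and grips with 20 to 120 N. Pads are 22 mm wide; open, the fingers measure 114 mm over their backs; the gripper's body (76 mm by 85 mm) begins 54 mm behind the grasp point. The pads swing forward as they close: fully open they stand 13 mm farther back than shut.
Start: joints at [-1.345, 0.477, 0.022, 1.555, -0.011, 1.109, -0.083], TCP at [0.221, 0.638, 0.304] pointing down, gripper open.
Joint ranges: [-2.96, 2.96], [-0.34, 2.1], [-1.41, 1.46], [0.24, 2.44], [-1.37, 4.51], [0.17, 1.92], [-2.96, 2.96]. Speed limits (rad/s): [2.39, 2.39, 3.14, 3.14, 3.14, 3.14, 3.14].

## Interface

Orientations are given as a rotation vector (axis times angle).
In Python, from bench import r, grab_frame, camera_info gives the robot as it stands.
- The arm moves only by the shell command python3 -m pendant [OPENING] [FORCE], which reads ROWS from standard input. ROWS is a JSON list of rows, 1 to 5 of them, each of 6 numbers: dx, dy, dz in a scale on which 1.0 is 1 m, then a rotation vector rx, ry, rz in normalised numbers (1 is 90 degrees); each row is the pose to reach, as a shift and turn from the pose commanded when the command began, along the tool's axes at that moment; what a row does not reach only later rows make up. A row lasts 1/10 s, in which the tool goes at most 0.05 m and 0.15 rad, less where a joint would pass 70% of its speed; a pose out of reach is approached as far as the arm can. OPENING is the finger opening in m, set as the command begins (- or left out keeps the last). The fingers move at their own pace and stop on an object; FORCE is the grip in N (left out, the last holds). Time passes only in rows, so rows that do not move let the fingers close. It prints the time, the measured TCP pose, the force, the opening and the grip force at its end. Shift and turn numbers lie between -1 and 1, and a call with a number outside is refused. Input that does not fit is refused with a message, and nothing moves.
- r.get_obs(): the state, without advancing time (a new reading comes with each control period).
- grab_frame(name): name is "side" or "top"; returns (picture, depth): 480x640x3 uint8, blue, green, red; 480x640 float32, m along the optical axis (not along the pixel's ray), 0 where there is no reading.
- camera_info(name): a dict with "camera_matrix" (3x3 intrinsics, pixels), "k1" (the pictures are not rectified: a ray, as slopes to the right and down, at radius r is drawn at 1 + k1 r^2 times it, then the intrinsics apply), "R" (3x3) and "t" (3): a world point X has camera coordinates R X + t. Camera axes: x right, y down, z forward; pixel columns grow to the right and rows downward; lengths in m; the calibration is good to about 2 mm. A picture is of the moment at which its call begins. camera_info takes no time and is no camera call.
- r.hand_in(): hands the job in; it is judged then, once.
The state is a dict: "clock": time; "joints": joint angles; "qvel": joint speeds; "tau": joint torques, N m; "tcp_pos": TCP position; "orientation": TCP orientation; "contact_force": force on the tool from outside, world axes, zero at the start; "moment": the same for the moment, N m; "grip_width": finger opening in m; "gripper_force": force on a finger pad.
Only numpy, scipy, OpenCV 4.12 (cv2) and the standard library are available. Lean on these libraries where they do the work, as an engineer would, in place of code of your own. Each camera call takes 0.05 s, during which the arm holds its last target. There are 200 camera calls.

## Working session

There is one attempt and no reset: what is moved stays moved. The work goes in short steps, Python scripts to look and compute and a shell command to move; the robot and the scene stay as the last step left them, time stands still between calls to the robot, and variables do not carry over. Pictures are saved under pics/ and viewed, at most 14 in all, crops included, and the job is handed in when it is done.

```bash
ls; mkdir -p pics; python3 - <<'E'
from bench import r, grab_frame, camera_info
import cv2,numpy as np
for n in("side","top"):
    p,d=grab_frame(n); cv2.imwrite(f"pics/{n}0.png",p); np.save(f"{n}0.npy",d); c=camera_info(n); print(n,c)
print(r.get_obs())
E
```

```text
pics
side {'camera_matrix': array([[436.97845615,   0.        , 323.78135719],
       [  0.        , 436.97845615, 235.48080812],
       [  0.        ,   0.        ,   1.        ]]), 'k1': -0.04651660615060139, 'R': array([[ 0.97971647, -0.19999475,  0.01255907],
       [-0.1307412 , -0.68544428, -0.71629106],
       [ 0.151863  ,  0.70012016, -0.6976886 ]]), 't': array([-0.58190859,  0.11265744,  0.71857326])}
top {'camera_matrix': array([[507.70123002,   0.        , 321.49113825],
       [  0.        , 507.70123002, 235.32049336],
       [  0.        ,   0.        ,   1.        ]]), 'k1': -0.024731731668543727, 'R': array([[ 1.87610025e-02, -9.99816127e-01,  3.96688261e-03],
       [-9.87148361e-01, -1.91527787e-02, -1.58654605e-01],
       [ 1.58701410e-01, -9.39382230e-04, -9.87326177e-01]]), 't': array([0.0105332 , 0.6206888 , 0.93848901])}
{'clock': 0.1, 'joints': array([-1.3450731 ,  0.47772987,  0.02235736,  1.55632656, -0.01149872,
        1.10929293, -0.08309253]), 'qvel': array([ 0.0016766 , -0.00158454, -0.00016561, -0.00247915,  0.00067347,
        0.00113041, -0.00016076]), 'tau': array([ 4.04791135e-03, -5.97762072e+01,  1.61337957e+00, -2.81957871e+01,
        1.28151878e-02,  5.03874835e-03, -2.61614389e-05]), 'tcp_pos': array([0.2210469 , 0.63735515, 0.30302577]), 'orientation': array([-5.21888968e-01, -3.09779235e+00,  2.54743418e-03]), 'contact_force': array([ 1.00455614, -0.52932411, -0.30922389]), 'moment': array([ 0.04368698,  0.00724365, -0.04739401]), 'gripper_force': 0.0, 'grip_width': 0.0856279179189506}
```

View pics/side0.png

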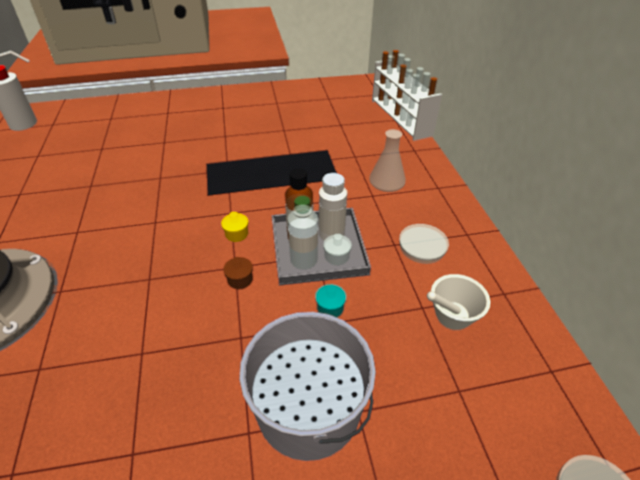

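View pics/top0.png

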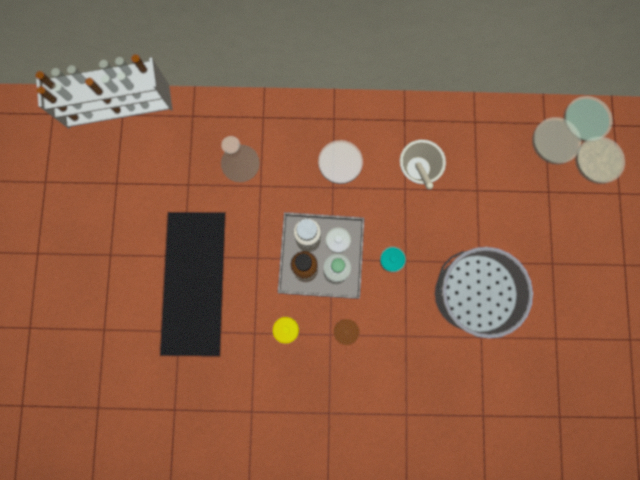

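The side view shows amber (298,185), poly (333,195), stoppered (303,235) and clear weighing bottle (338,248) in the tray, the pail at (308,375) and the mat at (270,172). In the top view, amber is at (304,264), stoppered (337,267), poly (307,232), weighing (338,240), pail rim (485,292) and mat (193,284). The flask, dish and mortar are beyond the tray. The coloured look-alikes stand around it.

```bash
cat > h.py <<'E'
import cv2,numpy as np
from bench import r, grab_frame, camera_info
from scipy.spatial.transform import Rotation as Ro
def rays(n,uv):
    c=camera_info(n);K=np.array(c["camera_matrix"])
    uv=np.asarray(uv,float).reshape(-1,2); q=(uv-K[:2,2])/K[0,0]; s=q.copy()
    for _ in range(20): s=q/(1+c["k1"]*(s**2).sum(1,keepdims=True))
    return np.c_[s,np.ones(len(s))],np.array(c["R"]),np.array(c["t"])
def at_z(n,uv,z):
    d,R,t=rays(n,uv); C=-R.T@t; w=d@R
    return C+w*((z-C[2])/w[:,2])[:,None]
def cloud(n,D):
    v,u=np.mgrid[:480,:640]; d,R,t=rays(n,np.c_[u.ravel(),v.ravel()])
    return ((d*D.ravel()[:,None]-t)@R).reshape(480,640,3)
def proj(n,X):
    c=camera_info(n); x=np.array(c["R"])@X+c["t"]; s=x[:2]/x[2]
    return np.array(c["camera_matrix"])[:2,:2]@(s*(1+c["k1"]*(s@s)))+np.array(c["camera_matrix"])[:2,2]
def tool(dx,dy,dz):
    "world shift -> tool axes"
    o=r.get_obs(); return Ro.from_rotvec(o["orientation"]).as_matrix().T@[dx,dy,dz]
E
cat > a.py <<'E'
from h import *
print("tray corners",at_z("top",[(284,214),(363,217),(359,298),(279,294)],.022).round(4)[:,:2])
print("mat corners",at_z("top",[(168,212),(225,212),(219,356),(161,355)],.003).round(4)[:,:2])
for n in("top","side"):
    D=np.load(n+"0.npy");P=cloud(n,D);ok=D>0
    print(n,"bench z",np.median(P[300:460,250:400,2]) if n=="top" else '')
    img=cv2.imread(f"pics/{n}0.png")
    for nm,(h,uvT) in dict(amber=(.154,(304,264)),stop=(.145,(337,267)),poly=(.136,(307,232)),weigh=(.056,(338,240))).items():
        X=at_z("top",[uvT],h)[0]
        m=ok&(np.hypot(P[...,0]-X[0],P[...,1]-X[1])<.022)&(abs(P[...,2]-h)<.006)
        q=P[m]
        print(n,nm,"px",X.round(4),"cloud",len(q),q.mean(0).round(4) if len(q) else '', ((q.min(0)+q.max(0))/2).round(4) if len(q) else '')
    m=ok&(P[...,2]>.10)&(P[...,2]<.12)
    q=P[m]; q=q[(q[:,1]<-.2)&(q[:,1]>-.5)&(q[:,0]<.63)] 
    if len(q):
        A=np.c_[2*q[:,:2],np.ones(len(q))];s=np.linalg.lstsq(A,(q[:,:2]**2).sum(1),rcond=None)[0];print(n,"rim",s[:2],np.sqrt(s[2]+s[:2]@s[:2]),len(q))
        pp=P[ok&(np.hypot(P[...,0]-s[0],P[...,1]-s[1])<.05)];print("plate z",np.percentile(pp[:,2],[10,50,90]))
print(np.hypot(*0*np.ones(2)))
E
python3 a.py
```

```text
tray corners [[ 0.6668  0.0987]
 [ 0.6638 -0.0605]
 [ 0.5016 -0.0536]
 [ 0.5064  0.1036]]
mat corners [[0.6703 0.3388]
 [0.6725 0.2214]
 [0.3836 0.2194]
 [0.383  0.3339]]
top bench z 0.0015564750496936722
top amber px [0.553  0.0516 0.154 ] cloud 232 [0.5566 0.0534 0.1554] [0.5565 0.0534 0.1542]
top stop px [ 0.5498 -0.0055  0.145 ] cloud 169 [ 0.5532 -0.0066  0.146 ] [ 0.5534 -0.0064  0.1451]
top poly px [0.6119 0.0483 0.136 ] cloud 327 [0.6162 0.049  0.1374] [0.616  0.0493 0.1364]
top weigh px [ 0.6108 -0.0097  0.056 ] cloud 54 [ 0.6136 -0.0098  0.057 ] [ 0.6138 -0.0097  0.056 ]
top rim [ 0.51363251 -0.27640644] 0.07694312808056882 1275
plate z [0.05653645 0.05876355 0.06093824]
side bench z 
side amber px [0.553  0.0516 0.154 ] cloud 186 [0.5572 0.0493 0.1523] [0.5573 0.0518 0.1512]
side stop px [ 0.5498 -0.0055  0.145 ] cloud 153 [ 0.5538 -0.0115  0.1433] [ 0.5541 -0.0097  0.1426]
side poly px [0.6119 0.0483 0.136 ] cloud 240 [0.6162 0.0454 0.1345] [0.6162 0.0471 0.1336]
side weigh px [ 0.6108 -0.0097  0.056 ] cloud 57 [ 0.6141 -0.0138  0.0538] [ 0.6142 -0.0131  0.0534]
side rim [ 0.51492028 -0.28102819] 0.0772624643075491 2770
plate z [0.05508386 0.05632727 0.05756408]
0.0
```

The manual's scale: turns go in shares of 90 degrees. Converting my numbers, -0.333 rad / 1.5708 = -0.212.

```bash
echo '[[0,0,0,0,0,-0.0764],[0,0,0,0,0,-0.1528],[0,0,0,0,0,-0.212],[0,0,0,0,0,-0.212]]' | python3 -m pendant 0.05 40; python3 -c "
from h import *
o=r.get_obs();print(Ro.from_rotvec(o['orientation']).as_matrix().round(4),o['joints'].round(3))"
```

```text
clock: 0.5
tcp_pos: [0.2212, 0.6375, 0.3034]
orientation: [-0.0, -3.141, 0.001]
contact_force: [0.7, -0.6, 0.6]
grip_width: 0.0503
gripper_force: 0.0
[[-1.e+00  2.e-04 -4.e-04]
 [ 2.e-04  1.e+00 -9.e-04]
 [ 4.e-04 -9.e-04 -1.e+00]] [-1.294  0.479 -0.049  1.552  0.025  1.113  0.221]
```

```bash
echo '[[-0.022,-0.039,0,0,0,0],[-0.045,-0.078,0,0,0,0],[-0.067,-0.117,0,0,0,0],[-0.09,-0.156,0,0,0,0],[-0.112,-0.195,0,0,0,0]]' | python3 -m pendant|tail -0
echo '[[-0.022,-0.039,0,0,0,0],[-0.045,-0.078,0,0,0,0],[-0.067,-0.117,0,0,0,0],[-0.09,-0.156,0,0,0,0],[-0.112,-0.195,0,0,0,0]]' | python3 -m pendant|tail -0
echo '[[-0.022,-0.039,0,0,0,0],[-0.045,-0.078,0,0,0,0],[-0.067,-0.117,0,0,0,0],[-0.09,-0.156,0,0,0,0],[-0.112,-0.195,0,0,0,0]]' | python3 -m pendant
echo '[[0,0,0,0,0,0],[0,0,0,0,0,0]]' | python3 -m pendant; python3 -c "
from h import *
p,d=grab_frame('side');cv2.imwrite('pics/side1.png',p)
p,d=grab_frame('top');cv2.imwrite('pics/top1.png',p)"
```

```text
clock: 2.0
tcp_pos: [0.5573, 0.0508, 0.3039]
orientation: [0.006, 3.141, 0.0]
contact_force: [0.3, -0.0, -0.7]
grip_width: 0.0497
gripper_force: 0.0
clock: 2.2
tcp_pos: [0.5568, 0.0513, 0.3036]
orientation: [-0.009, -3.141, 0.0]
contact_force: [0.4, 0.4, -0.4]
grip_width: 0.0499
gripper_force: 0.0Exception ignored on flushing sys.stdout:
BrokenPipeError: [Errno 32] Broken pipe
Exception ignored on flushing sys.stdout:
BrokenPipeError: [Errno 32] Broken pipe
```

View pics/side1.png

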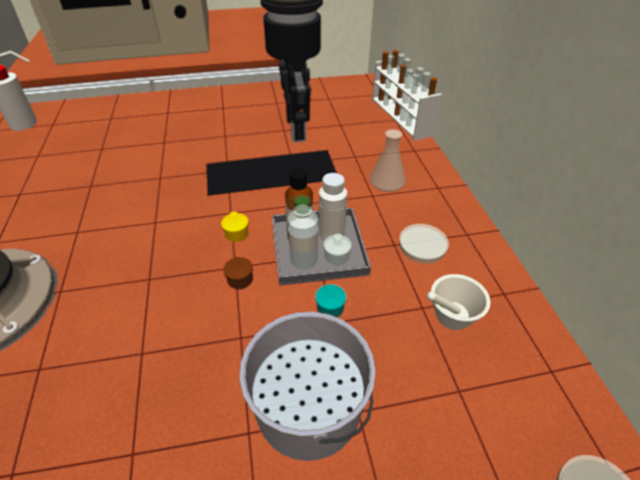

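The fingertips (298,135) are right above the amber cap (298,178). Next I descend and grip.

```bash
echo '[[0,0,0.03,0,0,0],[0,0,0.06,0,0,0],[0,0,0.085,0,0,0],[0,0,0.1,0,0,0],[0,0,0.107,0,0,0]]' | python3 -m pendant
echo '[[0,0,0,0,0,0],[0,0,0,0,0,0],[0,0,0,0,0,0],[0,0,0,0,0,0],[0,0,0,0,0,0]]' | python3 -m pendant 0.01 40
echo '[[0,0,-0.01,0,0,0],[0,0,-0.02,0,0,0],[0,0,-0.04,0,0,0],[0,0,-0.06,0,0,0],[0,0,-0.06,0,0,0]]' | python3 -m pendant
```

```text
clock: 2.8
tcp_pos: [0.5553, 0.0543, 0.1953]
orientation: [0.002, -3.139, -0.0]
contact_force: [-0.1, 0.1, 0.3]
grip_width: 0.0504
gripper_force: 0.0
clock: 3.3
tcp_pos: [0.5568, 0.0525, 0.1973]
orientation: [0.001, 3.141, 0.0]
contact_force: [-0.2, -0.5, -2.0]
grip_width: 0.0288
gripper_force: 39.5
clock: 3.8
tcp_pos: [0.5585, 0.0525, 0.2605]
orientation: [0.002, 3.135, 0.002]
contact_force: [0.1, -1.2, -1.1]
grip_width: 0.0288
gripper_force: 39.8
```

```bash
echo '[[0.002,0.02,0,0,0,0],[0.007,0.06,0,0,0,0],[0.012,0.1,0,0,0,0],[0.017,0.14,0,0,0,0],[0.022,0.18,0,0,0,0]]' | python3 -m pendant
echo '[[0.003,0.03,0,0,0,0],[0.005,0.046,0,0,0,0],[0.005,0.046,0,0,0,0],[0.005,0.046,0,0,0,0]]' | python3 -m pendant
echo '[[0,0,0.02,0,0,0],[0,0,0.04,0,0,0],[0,0,0.05,0,0,0],[0,0,0.056,0,0,0],[0,0,0.056,0,0,0]]' | python3 -m pendant
python3 -c "
from h import *
p,d=grab_frame('side');cv2.imwrite('pics/side2.png',p)"
```

```text
clock: 4.3
tcp_pos: [0.5343, 0.2339, 0.2566]
orientation: [-0.002, -3.141, 0.0]
contact_force: [0.3, -1.1, -1.5]
grip_width: 0.0291
gripper_force: 39.7
clock: 4.7
tcp_pos: [0.5301, 0.2768, 0.2566]
orientation: [-0.003, -3.141, 0.002]
contact_force: [-0.4, 0.1, -1.0]
grip_width: 0.0288
gripper_force: 39.8
clock: 5.2
tcp_pos: [0.53, 0.2773, 0.2005]
orientation: [-0.004, -3.141, 0.002]
contact_force: [-0.1, -0.5, -0.1]
grip_width: 0.0289
gripper_force: 39.9
```

View pics/side2.png

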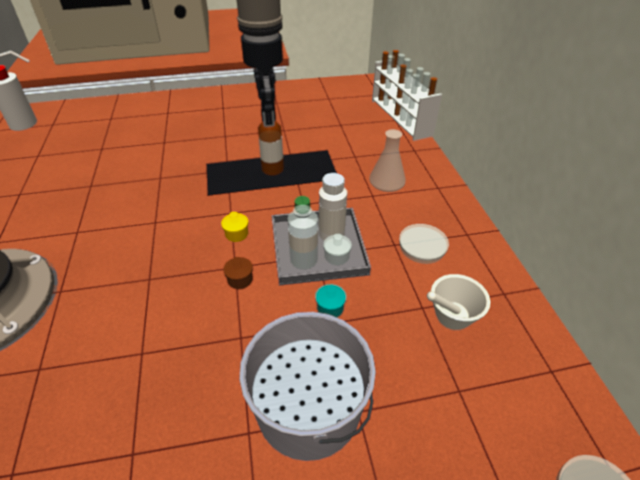

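The amber bottle hangs upright over the mat (270,150). I'll lower it the last millimetres.

```bash
echo '[[0,0,0.002,0,0,0],[0,0,0.003,0,0,0],[0,0,0.0035,0,0,0],[0,0,0.0035,0,0,0]]' | python3 -m pendant|grep -E 'tcp|contact'
echo '[[0,0,0.001,0,0,0],[0,0,0.001,0,0,0]]' | python3 -m pendant|grep -E 'tcp|contact'
echo '[[0,0,0.001,0,0,0],[0,0,0.001,0,0,0]]' | python3 -m pendant|grep -E 'tcp|contact'
```

```text
tcp_pos: [0.5299, 0.2786, 0.1976]
contact_force: [0.5, 0.3, -1.8]
tcp_pos: [0.5298, 0.2785, 0.1963]
contact_force: [0.3, -0.8, -2.0]
tcp_pos: [0.5303, 0.2785, 0.1962]
contact_force: [-1.3, -0.6, 4.7]
```

```bash
echo '[[0,0,0,0,0,0],[0,0,0,0,0,0],[0,0,0,0,0,0],[0,0,0,0,0,0]]' | python3 -m pendant 0.05
echo '[[0,0,-0.01,0,0,0],[0,0,-0.03,0,0,0],[0,0,-0.06,0,0,0],[0,0,-0.09,0,0,0]]' | python3 -m pendant
echo '[[-0.002,-0.03,0,0,0,0],[-0.006,-0.07,0,0,0,0],[-0.01,-0.115,0,0,0,0],[-0.013,-0.16,0,0,0,0],[-0.017,-0.205,0,0,0,0]]' | python3 -m pendant
echo '[[-0.004,-0.045,0,0,0,0],[-0.006,-0.081,0,0,0,0],[-0.006,-0.081,0,0,0,0],[-0.006,-0.081,0,0,0,0]]' | python3 -m pendant
```

```text
clock: 6.45
tcp_pos: [0.5298, 0.2785, 0.1953]
orientation: [-0.001, -3.142, 0.0]
contact_force: [-0.0, -0.3, 0.9]
grip_width: 0.05
gripper_force: 0.0
clock: 6.85
tcp_pos: [0.5297, 0.2784, 0.2868]
orientation: [-0.001, -3.141, 0.0]
contact_force: [1.3, -0.8, 0.6]
grip_width: 0.0499
gripper_force: 0.0
clock: 7.35
tcp_pos: [0.5466, 0.0718, 0.2863]
orientation: [0.001, 3.141, 0.001]
contact_force: [0.5, -0.5, 0.1]
grip_width: 0.0497
gripper_force: 0.0
clock: 7.75
tcp_pos: [0.5527, -0.0083, 0.286]
orientation: [0.005, 3.141, 0.001]
contact_force: [-0.3, 0.9, 0.2]
grip_width: 0.0501
gripper_force: 0.0
```

```bash
echo '[[0,0,0.03,0,0,0],[0,0,0.06,0,0,0],[0,0,0.078,0,0,0],[0,0,0.088,0,0,0],[0,0,0.088,0,0,0]]' | python3 -m pendant
echo '[[0,0,0,0,0,0],[0,0,0,0,0,0],[0,0,0,0,0,0],[0,0,0,0,0,0],[0,0,0,0,0,0]]' | python3 -m pendant 0.01 40
echo '[[0,0,-0.01,0,0,0],[0,0,-0.02,0,0,0],[0,0,-0.05,0,0,0],[0,0,-0.08,0,0,0],[0,0,-0.08,0,0,0]]' | python3 -m pendant
```

```text
clock: 8.25
tcp_pos: [0.5521, -0.0061, 0.1965]
orientation: [0.002, -3.139, -0.0]
contact_force: [0.0, 0.5, -0.5]
grip_width: 0.0498
gripper_force: 0.0
clock: 8.75
tcp_pos: [0.5535, -0.0076, 0.1986]
orientation: [0.002, 3.139, 0.001]
contact_force: [0.3, -1.4, 6.7]
grip_width: 0.0246
gripper_force: 39.8
clock: 9.25
tcp_pos: [0.5547, -0.0077, 0.282]
orientation: [0.002, 3.134, 0.002]
contact_force: [2.0, -0.5, -2.1]
grip_width: 0.0245
gripper_force: 40.0
```

```bash
echo '[[0.007,0.02,0,0,0,0],[0.022,0.06,0,0,0,0],[0.036,0.1,0,0,0,0],[0.05,0.14,0,0,0,0],[0.065,0.18,0,0,0,0]]' | python3 -m pendant|grep tcp
echo '[[0.015,0.042,0,0,0,0],[0.029,0.08,0,0,0,0],[0.038,0.106,0,0,0,0],[0.038,0.106,0,0,0,0],[0.038,0.106,0,0,0,0]]' | python3 -m pendant|grep tcp
echo '[[0,0,0.03,0,0,0],[0,0,0.055,0,0,0],[0,0,0.07,0,0,0],[0,0,0.076,0,0,0],[0,0,0.076,0,0,0]]' | python3 -m pendant
echo '[[0,0,0.002,0,0,0],[0,0,0.003,0,0,0],[0,0,0.003,0,0,0]]' | python3 -m pendant|grep -E 'tcp|contact'
echo '[[0,0,0.001,0,0,0],[0,0,0.001,0,0,0],[0,0,0.001,0,0,0]]' | python3 -m pendant|grep -E 'tcp|contact'
python3 -c "
from h import *
p,d=grab_frame('side');cv2.imwrite('pics/side3.png',p)"
```

```text
tcp_pos: [0.4866, 0.1738, 0.277]
tcp_pos: [0.4493, 0.2786, 0.2769]
clock: 10.75
tcp_pos: [0.45, 0.2772, 0.2008]
orientation: [-0.004, -3.14, 0.002]
contact_force: [-0.6, -0.0, -2.4]
grip_width: 0.0245
gripper_force: 39.9
tcp_pos: [0.4502, 0.2787, 0.199]
contact_force: [0.7, -1.1, -3.1]
tcp_pos: [0.4501, 0.2787, 0.1978]
contact_force: [0.1, 0.4, -0.3]
```

View pics/side3.png

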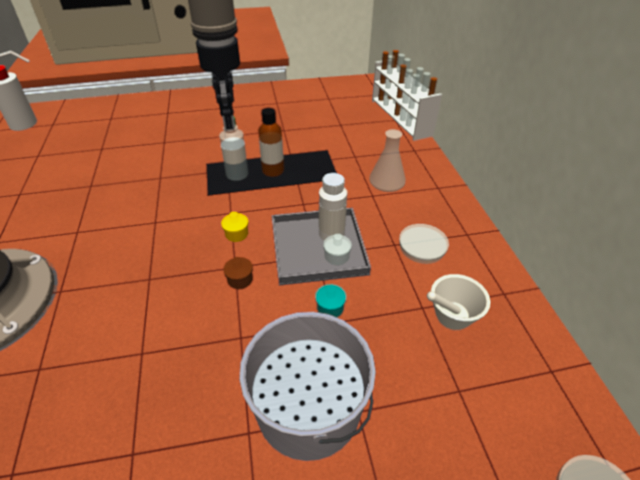

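Amber stands on the mat (270,145). The stoppered bottle (234,155) is upright and almost down. Poly and the weighing bottle have not moved.

```bash
echo '[[0,0,0.001,0,0,0],[0,0,0.001,0,0,0],[0,0,0.001,0,0,0]]' | python3 -m pendant|grep -E 'tcp|contact'
echo '[[0,0,0,0,0,0],[0,0,0,0,0,0]]' | python3 -m pendant|grep -E 'tcp|contact'
```

```text
tcp_pos: [0.4507, 0.2788, 0.1977]
contact_force: [-1.8, -0.7, 8.5]
tcp_pos: [0.4507, 0.2788, 0.1977]
contact_force: [-1.3, -1.3, 7.7]
```

```bash
echo '[[0,0,0,0,0,0],[0,0,0,0,0,0],[0,0,0,0,0,0],[0,0,0,0,0,0]]' | python3 -m pendant 0.05|grep -E 'tcp|width'
echo '[[0,0,-0.01,0,0,0],[0,0,-0.03,0,0,0],[0,0,-0.06,0,0,0],[0,0,-0.09,0,0,0]]' | python3 -m pendant|grep tcp
echo '[[-0.015,-0.021,0,0,0,0],[-0.04,-0.056,0,0,0,0],[-0.065,-0.091,0,0,0,0],[-0.09,-0.126,0,0,0,0],[-0.115,-0.161,0,0,0,0]]' | python3 -m pendant 0.056|grep tcp
echo '[[-0.025,-0.035,0,0,0,0],[-0.05,-0.07,0,0,0,0],[-0.05,-0.07,0,0,0,0],[-0.05,-0.07,0,0,0,0]]' | python3 -m pendant
```

```text
tcp_pos: [0.4498, 0.2786, 0.1962]
grip_width: 0.0503
tcp_pos: [0.4497, 0.2784, 0.2878]
tcp_pos: [0.5656, 0.1161, 0.2873]
clock: 13.6
tcp_pos: [0.6149, 0.0462, 0.2868]
orientation: [0.006, 3.142, -0.0]
contact_force: [0.1, 0.3, 0.1]
grip_width: 0.0562
gripper_force: 0.0
```

```bash
echo '[[-0.001,0.002,0.03,0,0,0],[-0.001,0.002,0.06,0,0,0],[-0.001,0.002,0.085,0,0,0],[-0.001,0.002,0.098,0,0,0],[-0.001,0.002,0.098,0,0,0]]' | python3 -m pendant|grep -E 'tcp|contact'
echo '[[0,0,0,0,0,0],[0,0,0,0,0,0],[0,0,0,0,0,0],[0,0,0,0,0,0],[0,0,0,0,0,0]]' | python3 -m pendant 0.01 40
echo '[[0,0,-0.01,0,0,0],[0,0,-0.02,0,0,0],[0,0,-0.04,0,0,0],[0,0,-0.06,0,0,0],[0,0,-0.06,0,0,0]]' | python3 -m pendant
echo '[[0,0.02,0,0,0,0],[0,0.06,0,0,0,0],[0,0.1,0,0,0,0],[0,0.14,0,0,0,0],[0,0.18,0,0,0,0]]' | python3 -m pendant|grep tcp
echo '[[0.004,0.03,0,0,0,0],[0.006,0.05,0,0,0,0],[0.006,0.05,0,0,0,0],[0.006,0.05,0,0,0,0]]' | python3 -m pendant
echo '[[0,0,0.02,0,0,0],[0,0,0.04,0,0,0],[0,0,0.05,0,0,0],[0,0,0.056,0,0,0],[0,0,0.056,0,0,0]]' | python3 -m pendant|grep -E 'tcp|contact'
echo '[[0,0,0.002,0,0,0],[0,0,0.003,0,0,0],[0,0,0.003,0,0,0]]' | python3 -m pendant|grep -E 'tcp|contact'
echo '[[0,0,0.001,0,0,0],[0,0,0.001,0,0,0]]' | python3 -m pendant|grep -E 'tcp|contact'
echo '[[0,0,0.001,0,0,0],[0,0,0.001,0,0,0]]' | python3 -m pendant|grep -E 'tcp|contact'
```

```text
tcp_pos: [0.6143, 0.0508, 0.187]
contact_force: [-0.6, 0.7, 0.6]
clock: 14.6
tcp_pos: [0.6167, 0.0495, 0.1899]
orientation: [0.002, 3.139, 0.001]
contact_force: [0.4, 0.4, 6.9]
grip_width: 0.0343
gripper_force: 40.5
clock: 15.1
tcp_pos: [0.6172, 0.0494, 0.2517]
orientation: [0.002, 3.136, 0.002]
contact_force: [0.9, -0.5, -1.6]
grip_width: 0.0349
gripper_force: 40.3
tcp_pos: [0.6152, 0.2309, 0.2477]
clock: 16.0
tcp_pos: [0.6098, 0.2784, 0.2479]
orientation: [-0.002, -3.141, 0.002]
contact_force: [0.3, -0.7, -1.5]
grip_width: 0.0345
gripper_force: 40.3
tcp_pos: [0.61, 0.2783, 0.1919]
contact_force: [-0.3, -0.6, -1.3]
tcp_pos: [0.6101, 0.2796, 0.1899]
contact_force: [0.6, 0.3, -1.4]
tcp_pos: [0.6103, 0.2796, 0.1891]
contact_force: [0.0, -0.9, 2.6]
tcp_pos: [0.6108, 0.2795, 0.1891]
contact_force: [-1.0, -1.9, 7.3]
```

```bash
echo '[[0,0,0,0,0,0],[0,0,0,0,0,0],[0,0,0,0,0,0],[0,0,0,0,0,0]]' | python3 -m pendant 0.056|grep -E 'tcp|width'
echo '[[0,0,-0.01,0,0,0],[0,0,-0.03,0,0,0],[0,0,-0.06,0,0,0],[0,0,-0.09,0,0,0],[0,0,-0.09,0,0,0]]' | python3 -m pendant|grep tcp
python3 -c "
from h import *
p,d=grab_frame('side');cv2.imwrite('pics/side4.png',p);np.save('side4.npy',d);P=cloud('side',d)
for n,x,y,h in(('amber',.53,.278,.153),('stop',.45,.278,.144),('poly',.61,.278,.135),('weigh',.614,-.0135,.056)):
    q=P[(np.hypot(P[...,0]-x,P[...,1]-y)<.025)&(abs(P[...,2]-h)<.006)]; print(n,len(q),((q.min(0)+q.max(0))/2).round(4) if len(q) else '')
"
echo '[[0,-0.02,0,0,0,0],[-0.001,-0.06,0,0,0,0],[-0.002,-0.1,0,0,0,0],[-0.003,-0.14,0,0,0,0],[-0.003,-0.18,0,0,0,0]]' | python3 -m pendant 0.04|grep tcp
echo '[[0,-0.045,0,0,0,0],[0,-0.085,0,0,0,0],[-0.001,-0.11,0,0,0,0],[-0.001,-0.11,0,0,0,0],[-0.001,-0.11,0,0,0,0]]' | python3 -m pendant
```

```text
tcp_pos: [0.6097, 0.2795, 0.1871]
grip_width: 0.0563
tcp_pos: [0.6121, 0.2802, 0.2832]
amber 95 [0.5316 0.2767 0.1501]
stop 81 [0.4518 0.2764 0.1412]
poly 152 [0.6117 0.2787 0.1336]
weigh 54 [ 0.6144 -0.013   0.0531]
tcp_pos: [0.6117, 0.0962, 0.2762]
clock: 19.15
tcp_pos: [0.6127, -0.012, 0.2764]
orientation: [-0.005, -3.14, 0.0]
contact_force: [-0.5, 1.2, -0.3]
grip_width: 0.0403
gripper_force: 0.0
```

View pics/side4.png

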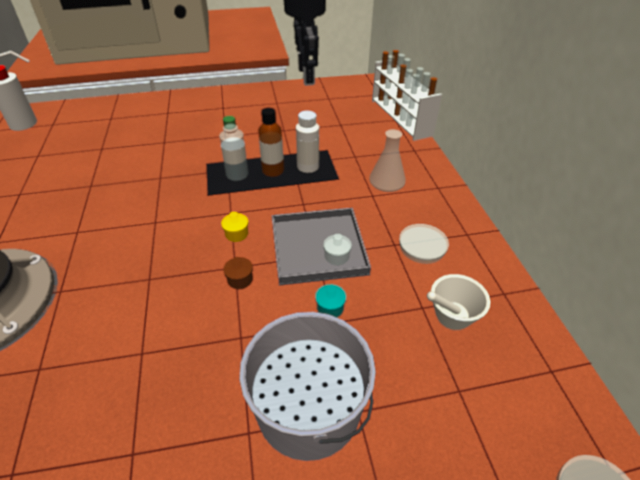

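All three stand on the mat (234, 270 and 308 at row ~150), and the weighing bottle is alone in the tray (338,248).

```bash
echo '[[0,0,0.03,0,0,0],[0,0,0.07,0,0,0],[0,0,0.11,0,0,0],[0,0,0.135,0,0,0],[0,0,0.15,0,0,0]]' | python3 -m pendant|grep -E 'tcp|contact'
echo '[[0,0,0.005,0,0,0],[0,0,0.009,0,0,0],[0,0,0.009,0,0,0]]' | python3 -m pendant|grep -E 'tcp|contact'
python3 -c "
from h import *
p,d=grab_frame('side');cv2.imwrite('pics/side5.png',cv2.resize(p[130:290,230:430],None,fx=3,fy=3))"
```

```text
tcp_pos: [0.6119, -0.0089, 0.1244]
contact_force: [-0.1, -0.8, -0.5]
tcp_pos: [0.6142, -0.0103, 0.1191]
contact_force: [0.0, -0.1, 0.1]
```

View pics/side5.png

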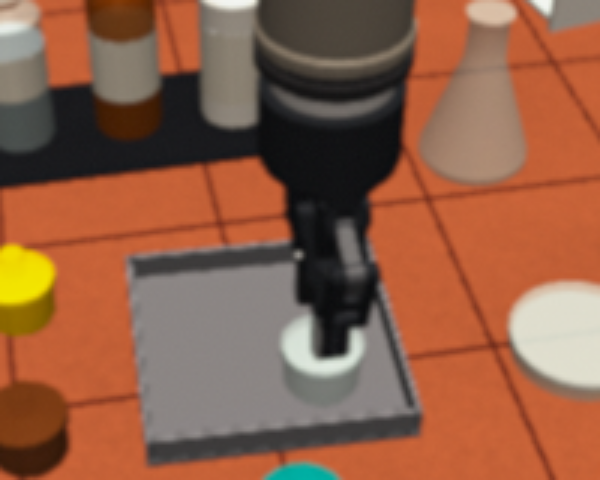

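The fingers straddle the knob just above the flange (crop 330,340). I'll go down 2 mm and close gently.

```bash
echo '[[0,0,0.001,0,0,0],[0,0,0.0015,0,0,0],[0,0,0.0015,0,0,0]]' | python3 -m pendant|grep -E 'tcp|contact'
echo '[[0,0,0,0,0,0],[0,0,0,0,0,0],[0,0,0,0,0,0],[0,0,0,0,0,0],[0,0,0,0,0,0]]' | python3 -m pendant 0.005 30
echo '[[0,0,-0.005,0,0,0],[0,0,-0.01,0,0,0],[0,0,-0.02,0,0,0],[0,0,-0.02,0,0,0]]' | python3 -m pendant
```

```text
tcp_pos: [0.6138, -0.0105, 0.1174]
contact_force: [0.1, 1.0, -1.0]
clock: 20.8
tcp_pos: [0.6137, -0.0107, 0.117]
orientation: [0.001, 3.141, -0.0]
contact_force: [-0.0, -0.6, 2.0]
grip_width: 0.0143
gripper_force: 29.2
clock: 21.2
tcp_pos: [0.6145, -0.0106, 0.1386]
orientation: [0.001, 3.139, 0.0]
contact_force: [-0.2, 0.4, -0.7]
grip_width: 0.0142
gripper_force: 29.3
```

```bash
echo '[[0,0,-0.02,0,0,0],[0,0,-0.05,0,0,0],[0,0,-0.09,0,0,0],[0,0,-0.13,0,0,0],[0,0,-0.13,0,0,0]]' | python3 -m pendant|grep -E 'tcp|width'
echo '[[0.007,-0.02,0,0,0,0],[0.02,-0.055,0,0,0,0],[0.034,-0.09,0,0,0,0],[0.047,-0.125,0,0,0,0],[0.06,-0.16,0,0,0,0]]' | python3 -m pendant|grep tcp
echo '[[0.013,-0.035,0,0,0,0],[0.027,-0.07,0,0,0,0],[0.04,-0.108,0,0,0,0],[0.04,-0.108,0,0,0,0],[0.04,-0.108,0,0,0,0]]' | python3 -m pendant
python3 -c "
from h import *
p,d=grab_frame('side');cv2.imwrite('pics/side6.png',p)"
```

```text
tcp_pos: [0.6165, -0.0109, 0.2731]
grip_width: 0.0144
tcp_pos: [0.5525, -0.1717, 0.2665]
clock: 22.7
tcp_pos: [0.5126, -0.2794, 0.2665]
orientation: [-0.006, -3.141, -0.0]
contact_force: [0.7, 0.2, -1.2]
grip_width: 0.0145
gripper_force: 29.4
```

View pics/side6.png

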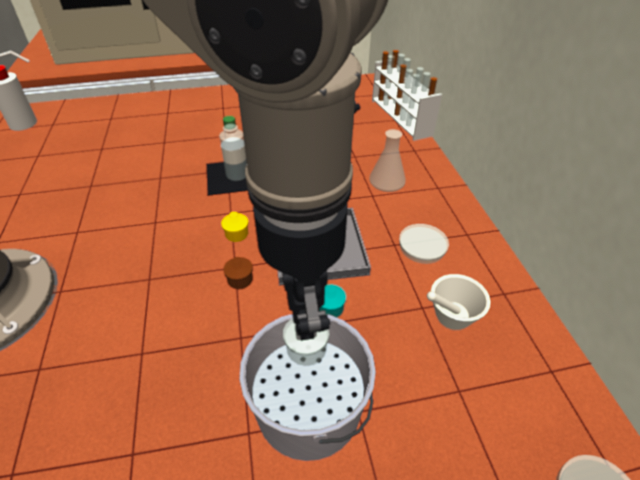

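The weighing bottle hangs upright at (307,340) over the pail, and lowering will bring it to the plate centre. I'm lowering until it touches.

```bash
echo '[[0,0,0.03,0,0,0],[0,0,0.06,0,0,0],[0,0,0.08,0,0,0],[0,0,0.088,0,0,0],[0,0,0.088,0,0,0]]' | python3 -m pendant|grep -E 'tcp|contact'
echo '[[0,0,0.001,0,0,0],[0,0,0.002,0,0,0],[0,0,0.003,0,0,0],[0,0,0.003,0,0,0]]' | python3 -m pendant|grep -E 'tcp|contact'
echo '[[0,0,0.001,0,0,0],[0,0,0.002,0,0,0],[0,0,0.002,0,0,0]]' | python3 -m pendant|grep -E 'tcp|contact'
```

```text
tcp_pos: [0.5135, -0.277, 0.1779]
contact_force: [0.5, 0.2, -1.8]
tcp_pos: [0.5136, -0.2786, 0.1764]
contact_force: [-0.3, 0.2, -0.2]
tcp_pos: [0.5133, -0.2784, 0.1738]
contact_force: [0.5, 1.2, -1.6]
```

```bash
for i in 1; do
echo '[[0,0,0.001,0,0,0],[0,0,0.0015,0,0,0],[0,0,0.0015,0,0,0]]' | python3 -m pendant|grep -E 'tcp|contact'
echo '[[0,0,0.001,0,0,0],[0,0,0.001,0,0,0],[0,0,0.001,0,0,0]]' | python3 -m pendant|grep -E 'tcp|contact'
done
```

```text
tcp_pos: [0.5133, -0.2785, 0.1723]
contact_force: [0.4, 0.1, -1.1]
tcp_pos: [0.5134, -0.2785, 0.1714]
contact_force: [-0.3, -0.1, -0.0]
```

```bash
echo '[[0,0,0.001,0,0,0],[0,0,0.001,0,0,0],[0,0,0.001,0,0,0]]' | python3 -m pendant|grep -E 'tcp|contact'
python3 -c "
from h import *
for _ in range(3):
    print(r.get_obs()['contact_force']);grab_frame('top')"
```

```text
tcp_pos: [0.5135, -0.2786, 0.1704]
contact_force: [-0.3, -0.6, -0.6]
[-0.29928247 -0.63869805 -0.60244786]
[ 0.74602726 -0.30453096 -0.0370715 ]
[-0.19237769 -0.018932    0.10652086]
```

```bash
echo '[[0,0,0.001,0,0,0],[0,0,0.001,0,0,0],[0,0,0.001,0,0,0]]' | python3 -m pendant|grep -E 'tcp|contact'
python3 -c "
from h import *
for _ in range(3):
    print(r.get_obs()['contact_force']);grab_frame('top')"
```

```text
tcp_pos: [0.5136, -0.279, 0.1701]
contact_force: [-2.6, -0.2, 5.1]
[-2.63724031 -0.20714482  5.07577933]
[-1.25855631 -0.65042564  6.47378594]
[-0.58268573 -0.16390029  5.17606516]
```

It touched: about 5 N upward at TCP z 0.170. Releasing now.

```bash
echo '[[0,0,0,0,0,0],[0,0,0,0,0,0],[0,0,0,0,0,0],[0,0,0,0,0,0],[0,0,0,0,0,0]]' | python3 -m pendant 0.04|grep -E 'tcp|width|contact'
echo '[[0,0,-0.005,0,0,0],[0,0,-0.02,0,0,0],[0,0,-0.05,0,0,0],[0,0,-0.09,0,0,0],[0,0,-0.12,0,0,0]]' | python3 -m pendant|grep tcp
echo '[[0,0.02,0,0,0,0],[-0.01,0.05,0,0,0,0],[-0.02,0.1,0,0,0,0],[-0.03,0.145,0,0,0,0],[-0.04,0.19,0,0,0,0]]' | python3 -m pendant 0.056|grep tcp
python3 -c "
from h import *
p,d=grab_frame('side');cv2.imwrite('pics/side7.png',p)
P=cloud('side',d)
for n,x,y in(('amber',.53,.278),('stop',.45,.278),('poly',.61,.278)):
    q=P[(np.hypot(P[...,0]-x,P[...,1]-y)<.025)&(P[...,2]>.12)&(P[...,2]<.16)]; print(n,len(q),((q.min(0)+q.max(0))/2).round(4) if len(q) else '')"
```

```text
tcp_pos: [0.5134, -0.2784, 0.1693]
contact_force: [-1.0, 0.1, 0.7]
grip_width: 0.04
tcp_pos: [0.5137, -0.279, 0.2929]
tcp_pos: [0.5538, -0.0868, 0.291]
amber 264 [0.5321 0.2748 0.1371]
stop 187 [0.4515 0.2744 0.1321]
poly 0
```

View pics/side7.png

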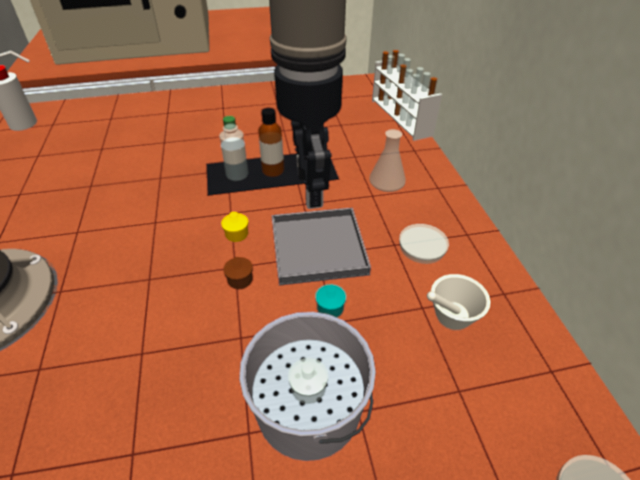

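The weighing bottle stands upright at the pail's centre (308,378). Poly comes back first.

```bash
echo '[[-0.006,0.04,0,0,0,0],[-0.013,0.08,0,0,0,0],[-0.019,0.12,0,0,0,0],[-0.025,0.16,0,0,0,0],[-0.031,0.2,0,0,0,0]]' | python3 -m pendant|grep tcp
echo '[[-0.006,0.04,0,0,0,0],[-0.013,0.08,0,0,0,0],[-0.019,0.12,0,0,0,0],[-0.025,0.15,0,0,0,0],[-0.026,0.166,0,0,0,0]]' | python3 -m pendant |grep tcp
echo '[[0,0,0,0,0,0],[0,0,0,0,0,0],[0,0,0,0,0,0]]' | python3 -m pendant |grep tcp
```

```text
tcp_pos: [0.585, 0.1127, 0.2909]
tcp_pos: [0.6108, 0.2808, 0.2903]
tcp_pos: [0.6113, 0.2745, 0.2898]
```

```bash
echo '[[0.001,0.003,0.03,0,0,0],[0.001,0.003,0.06,0,0,0],[0.001,0.003,0.08,0,0,0],[0.001,0.003,0.08,0,0,0],[0.001,0.003,0.08,0,0,0]]' | python3 -m pendant|grep -E 'tcp|contact'
echo '[[0,0,0.01,0,0,0],[0,0,0.02,0,0,0],[0,0,0.0215,0,0,0],[0,0,0.0215,0,0,0]]' | python3 -m pendant|grep -E 'tcp|contact'
echo '[[0,0,0,0,0,0],[0,0,0,0,0,0],[0,0,0,0,0,0],[0,0,0,0,0,0],[0,0,0,0,0,0]]' | python3 -m pendant 0.01 40
```

```text
tcp_pos: [0.6104, 0.279, 0.2101]
contact_force: [-0.4, 0.2, -0.3]
tcp_pos: [0.6096, 0.2804, 0.1875]
contact_force: [-0.7, -0.2, 0.3]
clock: 29.7
tcp_pos: [0.6102, 0.2804, 0.1884]
orientation: [0.002, 3.141, 0.0]
contact_force: [-0.1, -1.1, 4.5]
grip_width: 0.0345
gripper_force: 40.1
```

```bash
echo '[[0,0,-0.01,0,0,0],[0,0,-0.02,0,0,0],[0,0,-0.04,0,0,0],[0,0,-0.06,0,0,0],[0,0,-0.06,0,0,0]]' | python3 -m pendant|grep tcp
echo '[[0,-0.02,0,0,0,0],[-0.001,-0.06,0,0,0,0],[-0.002,-0.1,0,0,0,0],[-0.003,-0.14,0,0,0,0],[-0.004,-0.18,0,0,0,0]]' | python3 -m pendant|grep tcp
echo '[[-0.002,-0.03,0,0,0,0],[-0.002,-0.05,0,0,0,0],[-0.002,-0.05,0,0,0,0],[-0.002,-0.05,0,0,0,0]]' | python3 -m pendant|grep tcp
echo '[[0,0,0,0,0,0],[0,0,0,0,0,0],[0,0,0,0,0,0]]' | python3 -m pendant|grep tcp
echo '[[0,0,0.02,0,0,0],[0,0,0.04,0,0,0],[0,0,0.05,0,0,0],[0,0,0.054,0,0,0],[0,0,0.054,0,0,0]]' | python3 -m pendant|grep -E 'tcp|contact'
echo '[[0,0,0,0,0,0],[0,0,0.001,0,0,0],[0,0,0.002,0,0,0],[0,0,0.002,0,0,0]]' | python3 -m pendant|grep -E 'tcp|contact'
```

```text
tcp_pos: [0.6114, 0.2812, 0.2516]
tcp_pos: [0.6127, 0.0977, 0.2467]
tcp_pos: [0.615, 0.0499, 0.2471]
tcp_pos: [0.6156, 0.0516, 0.2477]
tcp_pos: [0.6156, 0.0506, 0.1937]
contact_force: [0.1, -0.5, -1.7]
tcp_pos: [0.6157, 0.0505, 0.1921]
contact_force: [-0.2, 1.2, -1.6]
```

```bash
echo '[[-0.0005,0,0.001,0,0,0],[-0.0005,0,0.002,0,0,0],[-0.0005,0,0.002,0,0,0]]' | python3 -m pendant|grep -E 'tcp|contact'
echo '[[0,0,0.001,0,0,0],[0,0,0.001,0,0,0],[0,0,0.001,0,0,0]]' | python3 -m pendant|grep -E 'tcp|contact'
```

```text
tcp_pos: [0.6161, 0.0504, 0.1897]
contact_force: [-0.4, -0.1, -1.6]
tcp_pos: [0.6165, 0.0504, 0.1894]
contact_force: [-0.7, -0.8, 3.2]
```

```bash
echo '[[0,0,0,0,0,0],[0,0,0,0,0,0],[0,0,0,0,0,0],[0,0,0,0,0,0]]' | python3 -m pendant 0.056|grep -E 'tcp|width'
echo '[[0,0,-0.01,0,0,0],[0,0,-0.03,0,0,0],[0,0,-0.06,0,0,0],[0,0,-0.1,0,0,0],[0,0,-0.1,0,0,0]]' | python3 -m pendant|grep tcp
echo '[[0.015,0.021,0,0,0,0],[0.04,0.055,0,0,0,0],[0.065,0.089,0,0,0,0],[0.09,0.124,0,0,0,0],[0.115,0.158,0,0,0,0]]' | python3 -m pendant 0.05|grep tcp
echo '[[0.025,0.034,0,0,0,0],[0.051,0.07,0,0,0,0],[0.051,0.07,0,0,0,0],[0.051,0.07,0,0,0,0],[0.051,0.07,0,0,0,0]]' | python3 -m pendant|grep tcp
```

```text
tcp_pos: [0.6161, 0.0505, 0.1887]
grip_width: 0.0559
tcp_pos: [0.619, 0.0504, 0.2955]
tcp_pos: [0.5001, 0.2097, 0.2893]
tcp_pos: [0.451, 0.2775, 0.2891]
```

```bash
echo '[[0.001,0.001,0.03,0,0,0],[0.001,0.001,0.06,0,0,0],[0.001,0.001,0.08,0,0,0],[0.001,0.001,0.091,0,0,0],[0.001,0.001,0.091,0,0,0]]' | python3 -m pendant|grep -E 'tcp|contact'
echo '[[0,0,0,0,0,0],[0,0,0,0,0,0],[0,0,0,0,0,0],[0,0,0,0,0,0],[0,0,0,0,0,0]]' | python3 -m pendant 0.01 40
echo '[[0,0,-0.01,0,0,0],[0,0,-0.02,0,0,0],[0,0,-0.05,0,0,0],[0,0,-0.08,0,0,0],[0,0,-0.08,0,0,0]]' | python3 -m pendant
```

```text
tcp_pos: [0.4495, 0.2781, 0.1967]
contact_force: [-0.1, 0.2, -0.1]
clock: 35.8
tcp_pos: [0.4502, 0.2797, 0.1992]
orientation: [0.002, 3.14, 0.002]
contact_force: [0.3, -2.3, 6.3]
grip_width: 0.0243
gripper_force: 39.4
clock: 36.3
tcp_pos: [0.451, 0.2809, 0.2825]
orientation: [0.001, 3.135, 0.008]
contact_force: [0.7, 1.2, -2.5]
grip_width: 0.0245
gripper_force: 39.8
```

```bash
echo '[[-0.007,-0.02,0,0,0,0],[-0.022,-0.06,0,0,0,0],[-0.036,-0.1,0,0,0,0],[-0.05,-0.14,0,0,0,0],[-0.065,-0.18,0,0,0,0]]' | python3 -m pendant|grep tcp
echo '[[-0.015,-0.042,0,0,0,0],[-0.029,-0.08,0,0,0,0],[-0.038,-0.1065,0,0,0,0],[-0.038,-0.1065,0,0,0,0],[-0.038,-0.1065,0,0,0,0]]' | python3 -m pendant|grep tcp
echo '[[0,0,0,0,0,0],[0,0,0,0,0,0],[0,0,0,0,0,0]]' | python3 -m pendant|grep tcp
echo '[[0,0,0.03,0,0,0],[0,0,0.055,0,0,0],[0,0,0.07,0,0,0],[0,0,0.074,0,0,0],[0,0,0.074,0,0,0]]' | python3 -m pendant|grep -E 'tcp|contact'
echo '[[0,0,0.001,0,0,0],[0,0,0.002,0,0,0],[0,0,0.002,0,0,0]]' | python3 -m pendant|grep -E 'tcp|contact'
echo '[[0,0,0.001,0,0,0],[0,0,0.001,0,0,0],[0,0,0.001,0,0,0]]' | python3 -m pendant|grep -E 'tcp|contact'
```

```text
tcp_pos: [0.5139, 0.0981, 0.2776]
tcp_pos: [0.5517, -0.0073, 0.2774]
tcp_pos: [0.5519, -0.0058, 0.2778]
tcp_pos: [0.552, -0.0066, 0.2037]
contact_force: [-0.2, -0.8, -2.3]
tcp_pos: [0.5525, -0.007, 0.2025]
contact_force: [-0.3, 0.3, -2.1]
tcp_pos: [0.5521, -0.007, 0.201]
contact_force: [0.5, 0.2, -2.2]
```

```bash
echo '[[-0.0005,0,0.001,0,0,0],[-0.001,0,0.001,0,0,0],[-0.001,0,0.001,0,0,0]]' | python3 -m pendant|grep -E 'tcp|contact'
echo '[[0,0,0.001,0,0,0],[0,0,0.001,0,0,0],[0,0,0.001,0,0,0]]' | python3 -m pendant|grep -E 'tcp|contact'
```

```text
tcp_pos: [0.5534, -0.0072, 0.2003]
contact_force: [-1.6, -1.2, 2.8]
tcp_pos: [0.554, -0.0072, 0.2002]
contact_force: [-1.6, -0.5, 9.0]
```

```bash
echo '[[0,0,0,0,0,0],[0,0,0,0,0,0],[0,0,0,0,0,0],[0,0,0,0,0,0]]' | python3 -m pendant 0.05|grep -E 'tcp|width'
echo '[[0,0,-0.01,0,0,0],[0,0,-0.03,0,0,0],[0,0,-0.06,0,0,0],[0,0,-0.09,0,0,0]]' | python3 -m pendant|grep tcp
echo '[[0.002,0.03,0,0,0,0],[0.006,0.07,0,0,0,0],[0.01,0.115,0,0,0,0],[0.013,0.16,0,0,0,0],[0.017,0.205,0,0,0,0]]' | python3 -m pendant|grep tcp
echo '[[0.004,0.045,0,0,0,0],[0.006,0.081,0,0,0,0],[0.006,0.081,0,0,0,0],[0.006,0.081,0,0,0,0],[0.006,0.081,0,0,0,0]]' | python3 -m pendant
python3 -c "
from h import *
p,d=grab_frame('side');cv2.imwrite('pics/side8.png',p)"
```

```text
tcp_pos: [0.553, -0.0069, 0.1987]
grip_width: 0.0496
tcp_pos: [0.5529, -0.0071, 0.2903]
tcp_pos: [0.5361, 0.1996, 0.2898]
clock: 41.1
tcp_pos: [0.5308, 0.2774, 0.2892]
orientation: [0.004, 3.141, -0.001]
contact_force: [0.5, -0.6, 0.5]
grip_width: 0.0502
gripper_force: 0.0
```

View pics/side8.png

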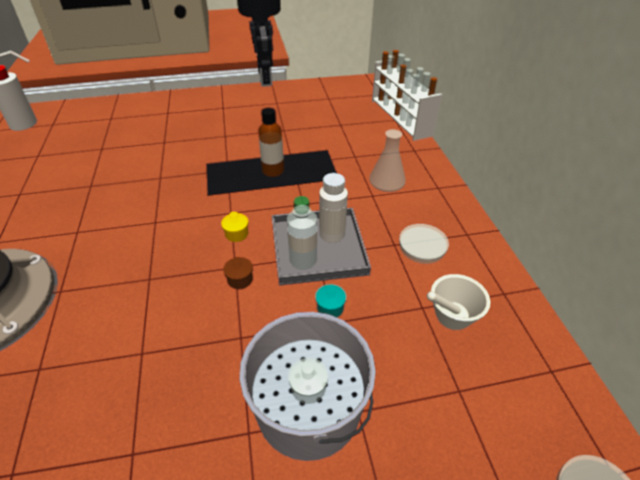

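Poly (333,210) and stoppered (302,235) are back in place and upright. Amber (270,145) is the last one.

```bash
echo '[[0.001,0.001,0.03,0,0,0],[0.001,0.001,0.06,0,0,0],[0.001,0.001,0.08,0,0,0],[0.001,0.001,0.092,0,0,0],[0.001,0.001,0.092,0,0,0]]' | python3 -m pendant|grep -E 'tcp|contact'
echo '[[0,0,0,0,0,0],[0,0,0,0,0,0],[0,0,0,0,0,0],[0,0,0,0,0,0],[0,0,0,0,0,0]]' | python3 -m pendant 0.01 40
echo '[[0,0,-0.01,0,0,0],[0,0,-0.02,0,0,0],[0,0,-0.04,0,0,0],[0,0,-0.06,0,0,0],[0,0,-0.06,0,0,0]]' | python3 -m pendant
echo '[[-0.002,-0.02,0,0,0,0],[-0.007,-0.06,0,0,0,0],[-0.012,-0.1,0,0,0,0],[-0.017,-0.14,0,0,0,0],[-0.022,-0.18,0,0,0,0]]' | python3 -m pendant|grep tcp
echo '[[-0.003,-0.03,0,0,0,0],[-0.005,-0.046,0,0,0,0],[-0.005,-0.046,0,0,0,0],[-0.005,-0.046,0,0,0,0],[-0.005,-0.046,0,0,0,0]]' | python3 -m pendant|grep tcp
echo '[[0,0,0,0,0,0],[0,0,0,0,0,0]]' | python3 -m pendant
```

```text
tcp_pos: [0.529, 0.2785, 0.1956]
contact_force: [-1.1, -0.0, -0.2]
clock: 42.15
tcp_pos: [0.5302, 0.2801, 0.1982]
orientation: [0.002, 3.14, 0.002]
contact_force: [-0.1, -1.7, 5.5]
grip_width: 0.0288
gripper_force: 40.0
clock: 42.65
tcp_pos: [0.5307, 0.2809, 0.2602]
orientation: [0.001, 3.137, 0.005]
contact_force: [1.4, 0.1, -1.6]
grip_width: 0.0292
gripper_force: 39.8
tcp_pos: [0.5507, 0.0985, 0.2562]
tcp_pos: [0.5559, 0.0557, 0.2565]
clock: 43.85
tcp_pos: [0.5561, 0.0551, 0.2568]
orientation: [0.001, -3.141, -0.0]
contact_force: [1.8, -0.3, -2.3]
grip_width: 0.0287
gripper_force: 39.8
```

```bash
echo '[[-0.001,-0.001,0.02,0,0,0],[-0.001,-0.002,0.04,0,0,0],[-0.001,-0.002,0.05,0,0,0],[-0.001,-0.002,0.054,0,0,0],[-0.001,-0.002,0.054,0,0,0]]' | python3 -m pendant|grep -E 'tcp|contact'
echo '[[0,0,0.001,0,0,0],[0,0,0.002,0,0,0],[0,0,0.002,0,0,0]]' | python3 -m pendant|grep -E 'tcp|contact'
echo '[[0,0,0.001,0,0,0],[0,0,0.0015,0,0,0],[0,0,0.0015,0,0,0]]' | python3 -m pendant|grep -E 'tcp|contact'
```

```text
tcp_pos: [0.5571, 0.0522, 0.2027]
contact_force: [-0.3, -0.4, -1.0]
tcp_pos: [0.5574, 0.052, 0.2014]
contact_force: [-0.5, 1.0, -1.7]
tcp_pos: [0.5571, 0.052, 0.1994]
contact_force: [0.1, 0.1, -1.4]
```

```bash
echo '[[0,0,0.001,0,0,0],[0,0,0.001,0,0,0],[0,0,0.001,0,0,0]]' | python3 -m pendant|grep -E 'tcp|contact'
echo '[[0,0,0.0005,0,0,0],[0,0,0.0005,0,0,0],[0,0,0.0005,0,0,0]]' | python3 -m pendant|grep -E 'tcp|contact'
```

```text
tcp_pos: [0.5577, 0.0519, 0.1992]
contact_force: [-1.3, -0.8, 5.3]
tcp_pos: [0.558, 0.0518, 0.1992]
contact_force: [-2.0, -1.3, 8.6]
```

It has touched. I release, rise clear, move aside and check.

```bash
echo '[[0,0,0,0,0,0],[0,0,0,0,0,0],[0,0,0,0,0,0],[0,0,0,0,0,0]]' | python3 -m pendant 0.05|grep -E 'tcp|width'
echo '[[0,0,-0.01,0,0,0],[0,0,-0.03,0,0,0],[0,0,-0.06,0,0,0],[0,0,-0.1,0,0,0],[0,0,-0.1,0,0,0]]' | python3 -m pendant|grep tcp
echo '[[0,0.03,0,0,0,0],[0,0.07,0,0,0,0],[0,0.11,0,0,0,0],[0,0.15,0,0,0,0],[0,0.19,0,0,0,0]]' | python3 -m pendant|grep tcp
echo '[[0,0,0,0,0,0],[0,0,0,0,0,0],[0,0,0,0,0,0],[0,0,0,0,0,0],[0,0,0,0,0,0]]' | python3 -m pendant
cat > b.py <<'E'
from h import *
for n in("top","side"):
    p,d=grab_frame(n);cv2.imwrite(f'pics/{n}9.png',p)
    for l,D in(("before",np.load(n+"0.npy")),("now",d)):
        P=cloud(n,D)
        for nm,x,y,h in(("amber",.557,.052,.154),("stop",.5535,-.008,.145),("poly",.616,.048,.136)):
            q=P[(np.hypot(P[...,0]-x,P[...,1]-y)<.024)&(abs(P[...,2]-h)<.006)];print(n,l,nm,len(q),q.mean(0).round(4))
E
python3 b.py
```

```text
tcp_pos: [0.557, 0.052, 0.1977]
grip_width: 0.0497
tcp_pos: [0.5599, 0.052, 0.3039]
tcp_pos: [0.5571, 0.2435, 0.2982]
clock: 47.45
tcp_pos: [0.5576, 0.2406, 0.2981]
orientation: [0.004, 3.141, -0.0]
contact_force: [0.4, 0.3, -0.7]
grip_width: 0.0499
gripper_force: 0.0
top before amber 232 [0.5566 0.0534 0.1554]
top before stop 169 [ 0.5532 -0.0066  0.146 ]
top before poly 335 [0.6166 0.0491 0.1374]
top now amber 233 [0.5575 0.0516 0.1553]
top now stop 173 [ 0.5515 -0.007   0.1461]
top now poly 337 [0.6175 0.0493 0.1375]
side before amber 186 [0.5572 0.0493 0.1523]
side before stop 153 [ 0.5538 -0.0115  0.1433]
side before poly 257 [0.6172 0.0451 0.1344]
side now amber 179 [0.558  0.0475 0.1523]
side now stop 149 [ 0.5523 -0.0112  0.1431]
side now poly 254 [0.6183 0.0449 0.1344]
```

View pics/side9.png

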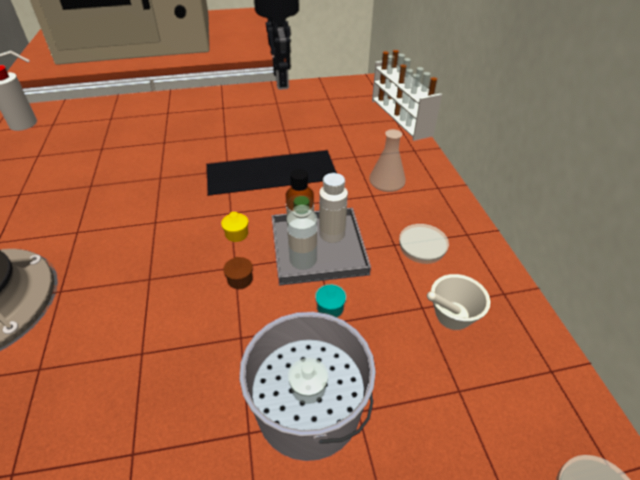

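All three bottles are within about 2 mm of where they started. The weighing bottle stands in the pail (308,378), and the gripper is clear.

```bash
python3 -c "
from bench import r
print(r.hand_in())"
```

```text
the job is handed in; nothing more can be done
None
```

The job is handed in: the weighing bottle stands upright on the pail insert, and the three tall bottles are back in the tray within about 2 mm of their starting places, by the camera depth check; the hand-in printed no verdict.

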